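Fetch the rear bearing housing off the storage bar

TASK

Fetch the blue bearing housing from the back of the storage bar: first slide off the red stop collar and stand it upright on the middle of the yellow mat, then slide off the white housing and stand it upright on the middle of the green mat, then slide off the blue housing and stand it upright in the black tray. After that thread the white housing back onto the bar, and last the red collar in front of it, both fully on the bar and left hanging there. Leave the bottle, the tin and the wrench where they are.

Things in the scene. Friction and masses are not known exactly. Their poses are not given: they have to be found in the camera images.
- collar: Red square stop collar, 22 mm thick (own x), 46 wide (y), 46 high; 28 mm round bore along x, centre 23 mm above the underside. Loose, not clamped. Origin: centre of the underside, z up. At the start outermost on the bar, hanging by its bore, underside 55 mm above the bench; lifted 7 mm it is concentric with the bar. About 0.15 kg.
- white_housing: White empty bearing housing, 26 mm thick (own x), 60 high; flat sides 60 apart (y) from 8 to 56 mm up; foot flange 80 wide, 8 high; 34 mm round bore along x, centre 34 mm above the underside. Origin: centre of the underside, z up. At the start in the middle of the bar, hanging by its bore, underside 41 mm above the bench; lifted 10 mm it is concentric with the bar. About 0.3 kg.
- blue_housing: Blue empty bearing housing, same shape, size and axes as the white one; at the start it hangs innermost on the bar, nearest the post, underside 41 mm above the bench. About 0.3 kg.
- stand: Grey stand fixed to the bench. Post 24 mm thick (x), 44 wide, 98 high, on a 12 mm base plate (x -70 to 35 mm, 110 wide). Level round steel bar, 14 mm diameter, axis 85 mm up, along the stand's own +x from the post to its free end at x = 195 mm. Origin: on the bench under the post. Parts hang at about x = 65 (blue), 115 (white), 160 mm (red), own x along the bar; they come off over the free end.
- yellow_mat: Yellow mat fixed on the bench, 100 x 100 mm, 4 mm thick, black dot at its middle. Origin: centre of the underside. Parking place of the red collar.
- green_mat: Green mat fixed on the bench, 100 x 100 mm, 4 mm thick, black dot at its middle. Origin: centre of the underside. Parking place of the white housing.
- tray: Black open tray fixed on the bench, 122 x 122 mm outside, 18 mm high, walls and floor 5 mm thick (112 x 112 mm inside). Origin: centre of the underside. Place of the blue housing.
- bottle: Bystander: black oil bottle with red cap, 56 mm diameter, 120 mm high, standing. Origin: centre of the underside.
- tin: Bystander: low steel tin with copper lid, 64 mm diameter, 55 mm high, standing. Origin: centre of the underside.
- wrench: Bystander: steel wrench, 180 mm long, lying flat, its length along its own x. Origin: centre of the underside.
Things that resemble listed ones, but are neither listed nor needed, are in the scene too. Several things have the shape of the green_mat; the one meant has the colours described above.

How it is judged:
By the outcome, as a careful person would: the job done as asked, in the order asked, and still so for the second after the job is handed in, with the robot touching nothing.
It also fails if it takes over 120 s, if anything falls off the work surface, if the arm or the gripper's body presses on something with over 40 N, if the wrist force passes 120 N, or if a joint passes its speed limit or range.

ROBOT

A 6-joint arm with a two-finger parallel gripper is mounted at the origin on the work surface. World frame = base frame: x ahead of the robot, y to its left, z up, the work surface at z = 0. Lengths are in m, angles in rad, forces in N, time in s.
With the tool pointing down it reaches from about 0.425 to 0.95 m from the base axis. Payload 3.5 kg.
Tool frame: the origin (TCP) lies between the finger pads; the fingertips stand 17 mm ahead of it and the grasp point (between the pads) lies 2 mm behind it (ctrl.tip_reach is the distance from the TCP to the fingertips, in m); z points along the fingers, y is the direction in which the jaws open and shut (so a half turn about z gives the same grasp; the last joint's range is limited). The gripper opens to 85 mm and grips with 20 to 120 N. Pads are 22 mm wide; open, the fingers measure 114 mm over their backs; the gripper's body (76 mm by 85 mm) begins 54 mm behind the grasp point. The pads swing forward as they close: fully open they stand 13 mm farther back than shut.
Start: joints at [1.048, 0.286, 1.577, -0, 1.279, -0.15], TCP at [0.246, 0.629, 0.248] pointing down, gripper open.
Joint ranges: [-2.77, 2.77], [-0.9, 2.22], [0.21, 2.48], [-1.53, 4.67], [0.24, 2.81], [-2.84, 2.84]. Speed limits (rad/s): [2.79, 2.79, 3.14, 3.14, 3.14, 3.14].

INTERFACE

Orientations are given as a unit quaternion [x, y, z, w].
In Python, from plant import monitor, imaging, workorder, ctrl gives the robot as it stands.
- The arm moves only by the tool send_rows, never from a script. Its argument "rows" is a list of rows, each a list of 4 numbers: the shift along the world's x, y, z normalised to -1 to 1, where 1 is 0.3 m, then the turn about the world's z normalised to -1 to 1, where 1 is 360 degrees. A call has 1 to 20 rows; each row is the pose to reach, as a shift and turn from the pose commanded when the call began, turning the shorter way round; what a row does not reach only later rows make up. A row lasts 1/8 s, in which the tool goes at most 62.5 mm and 10.7 degrees, less where a joint would pass 70% of its speed; a pose out of reach is approached as far as the arm can. A call with a number of a shift or a turn outside -1 to 1 is refused whole. A call with a gripper value outside its range is refused whole. "jaw" is the closure, from 0 (fully open) to 1 (shut), set as the call begins (left out, the last holds). The fingers move at their own pace and stop on an object; "newtons" is the grip in N (left out, the last holds). Time passes only in rows, so rows that repeat a pose let the fingers close. It gives the time, the measured TCP pose, the force and the opening at its end, in the units of the state.
- monitor.get_state(): the state, without advancing time (a new reading comes with each control period).
- imaging.read_camera(name): name is "side" or "top" or "wrist"; returns the picture (384x512x3 uint8, red, green, blue); there is no depth.
- imaging.calibration(name): a dict with "intrinsics" (3x3 intrinsics, pixels), "cam_to_world" (4x4, takes a point from camera to world coordinates). Camera axes: x right, y up, looking along -z (the intrinsics and any distortion apply to the point x, -y, -z); pixel columns grow to the right and rows downward; lengths in m; the calibration is good to about 2 mm. A picture is of the moment at which its call begins: read the wrist's pose just before it. calibration takes no time and is no camera call; for the wrist camera it gives the pose at the moment of the call.
- workorder.sign_off(): hands the job in, once; it reports no verdict.
The state is a dict: "time": time; "qpos": joint angles; "dq": joint speeds; "joint_efforts": joint torques, N m; "eef_pos": TCP position; "tcp_rot": TCP orientation; "contact_force": force on the tool from outside, world axes, zero at the start; "wrist_torque": the same for the moment, N m; "opening": opening from 0.0 (shut) to 1.0 (fully open).
Only numpy, scipy, OpenCV 4.12 (cv2) and the standard library are available. Lean on these libraries where they do the work, as an engineer would, in place of code of your own. Each camera call takes 0.05 s, during which the arm holds its last target.

## Working session

There is one attempt and no reset: what is moved stays moved. The work goes in short steps, Python scripts to look and compute and a tool call to move; the robot and the scene stay as the last step left them, time stands still between calls to the robot, and variables do not carry over. Pictures are saved under pics/ and viewed, and the job is handed in when it is done.

Besides the shell and the picture viewer there is one more tool, called after "Emit:" by a JSON object that holds its "fn" and its "kwargs". send_rows: Moves the arm, as the interface text tells. Scaled input: -1 to 1 covers 0.3 m each way for a shift and 360 degrees each way for a turn. Its arguments: {"type":"object","properties":{"rows":{"type":"array"},"jaw":{"type":"number"},"newtons":{"type":"number"}},"required":["rows"]}

```bash
ls -la; mkdir -p pics; cat > h.py <<'E'
import sys; sys.path.insert(0,'.')
from plant import monitor, imaging, workorder, ctrl
import numpy as np, cv2
def shot(n,f):
    c=imaging.calibration(n); im=imaging.read_camera(n)
    cv2.imwrite('pics/'+f+'.png',im[:,:,::-1]); np.savez('pics/'+f+'.npz',im=im,K=c['intrinsics'],T=c['cam_to_world']); return im
def load(f):
    d=np.load('pics/'+f+'.npz'); return d['im'],d['K'],d['T']
def ray(f,u,v):
    _,K,T=load(f); p=np.linalg.inv(K)@[u,v,1]; d=T[:3,:3]@[p[0],-p[1],-p[2]]; return T[:3,3],d
def onz(f,u,v,z):
    o,d=ray(f,u,v); return o+d*(z-o[2])/d[2]
def proj(f,P):
    _,K,T=load(f); p=T[:3,:3].T@(np.array(P)-T[:3,3]); q=K@[p[0],-p[1],-p[2]]; return q[:2]/q[2]
def crop(f,u0,v0,u1,v1,s,out):
    im,_,_=load(f); c=cv2.resize(im[v0:v1,u0:u1],None,fx=s,fy=s,interpolation=cv2.INTER_CUBIC); cv2.imwrite('pics/'+out+'.png',c[:,:,::-1])
E
python3 - <<'E'
from h import *
for n in ['side','top','wrist']:
    shot(n,n+'0'); c=imaging.calibration(n); print(n,c)
print(monitor.get_state(), ctrl.tip_reach)
E
```

```text
total 12
drwxr-xr-x  3 agent agent 4096 Dec  6 17:21 .
drwxr-xr-x 23 root  root  4096 Dec  6 17:21 ..
drwxr-xr-x  2 agent agent 4096 Dec  6 17:21 pics
side {'intrinsics': array([[359.64252763,   0.        , 256.42543964],
       [  0.        , 359.64252763, 192.54606505],
       [  0.        ,   0.        ,   1.        ]]), 'cam_to_world': array([[ 0.87168861,  0.34771691, -0.3453287 ,  0.13042713],
       [-0.48988165,  0.59925387, -0.63317515, -0.77077148],
       [-0.01322615,  0.72110177,  0.6927029 ,  0.87868397],
       [ 0.        ,  0.        ,  0.        ,  1.        ]])}
top {'intrinsics': array([[370.19605856,   0.        , 252.47298929],
       [  0.        , 370.19605856, 193.54583618],
       [  0.        ,   0.        ,   1.        ]]), 'cam_to_world': array([[-1.87829302e-01,  9.60881549e-01, -2.03535751e-01,
         3.46077200e-01],
       [-9.82201541e-01, -1.83865088e-01,  3.83896148e-02,
        -3.35274115e-04],
       [-5.35246156e-04,  2.07123822e-01,  9.78314589e-01,
         9.72254905e-01],
       [ 0.00000000e+00,  0.00000000e+00,  0.00000000e+00,
        
[... 440 characters left out ...]
,  1.        ]])}
{'time': 0.15, 'qpos': array([ 1.04798615e+00,  2.87000028e-01,  1.57783397e+00,  8.84689561e-06,
        1.27861726e+00, -1.50006897e-01]), 'dq': array([ 0.00160023, -0.00299638, -0.00434622, -0.00145747, -0.00116428,
       -0.00138154]), 'joint_efforts': array([ 7.47662652e-04, -4.06601322e+01, -2.93141806e+01, -1.00869179e-04,
        3.91918016e-03,  1.23364188e-06]), 'eef_pos': array([0.24558594, 0.62822308, 0.24724332]), 'tcp_rot': array([ 1.85325248e-01,  9.82676798e-01, -8.75816626e-04, -3.10760319e-04]), 'contact_force': array([ 0.25631914,  0.48747124, -0.22138429]), 'wrist_torque': array([0.00075584, 0.02542184, 0.01308574]), 'opening': 0.9955817948335375} 0.017
```

View pics/top0.png

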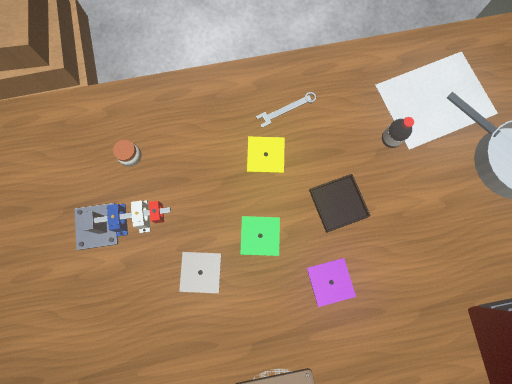

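View pics/side0.png

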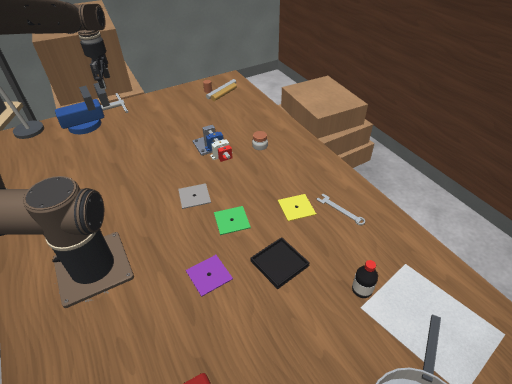

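View pics/wrist0.png

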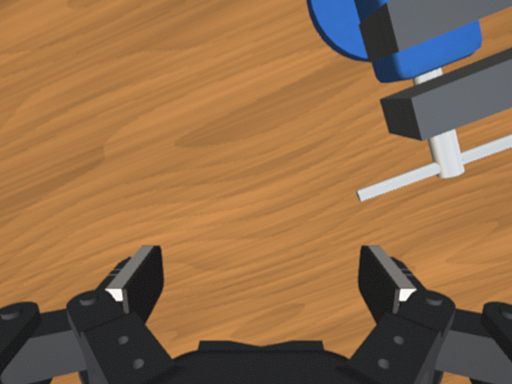

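The top view shows the stand at about (95,226), with blue at (117,219), white at (141,215) and red at (156,212). The free end of the bar is at (169,210). The tray is at (339,203) and the yellow mat at (266,154). Three mats share the green mat's shape: grey (200,272), green (260,236) and purple (331,282). Only (260,236) is green, so that is the one meant. I'll confirm it in a crop.

```bash
python3 - <<'E'
from h import *
crop('top0',65,190,185,260,6,'c1'); crop('side0',185,110,285,180,7,'c2'); crop('top0',170,125,380,310,3,'c3')
im,_,_=load('top0')
hsv=cv2.cvtColor(im,cv2.COLOR_RGB2HSV)
def blob(mask,box,z,name):
    m=np.zeros_like(mask); u0,v0,u1,v1=box; m[v0:v1,u0:u1]=mask[v0:v1,u0:u1]
    m=m.astype(np.uint8)
    r=cv2.minAreaRect(max(cv2.findContours(m,0,2)[0],key=cv2.contourArea))
    pts=cv2.boxPoints(r); W=np.array([onz('top0',*p,z)[:2] for p in pts]); print(name,r[0],W.mean(0).round(4),np.linalg.norm(W[1]-W[0]).round(3),np.linalg.norm(W[2]-W[1]).round(3),W.round(3).tolist())
H,S,V=hsv[...,0],hsv[...,1],hsv[...,2]
blob((abs(H.astype(int)-30)<5)&(S>200),(230,120,300,190),.004,'yellow')
blob((abs(H.astype(int)-66)<12)&(S>150),(230,200,300,270),.004,'green')
blob((V<60),(300,165,375,240),.018,'tray')
E
```

```text
Traceback (most recent call last):
ValueError: max() iterable argument is empty
```

View pics/c1.png

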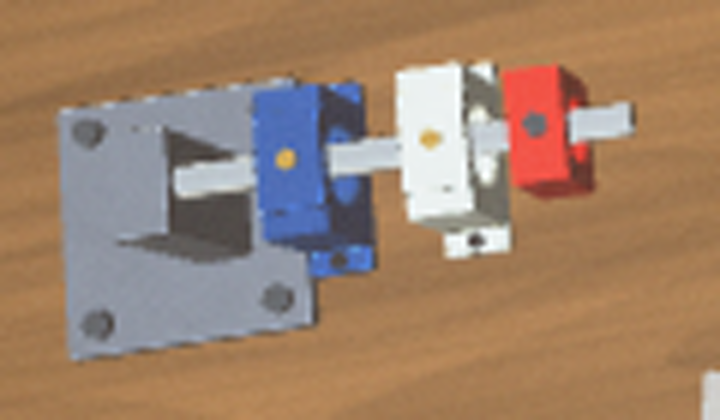

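View pics/c2.png

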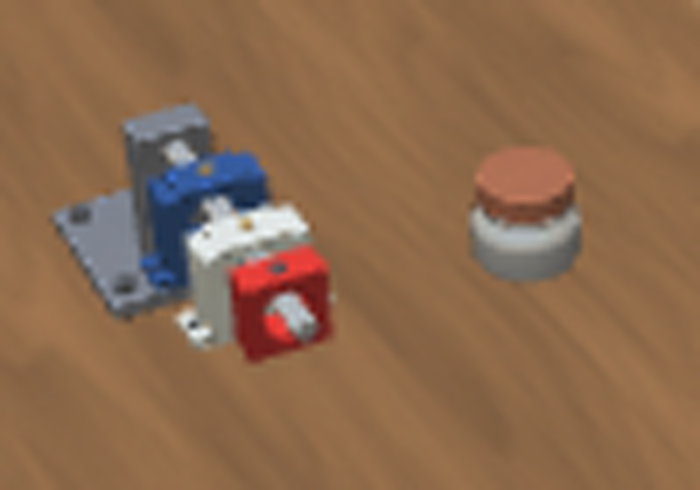

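View pics/c3.png

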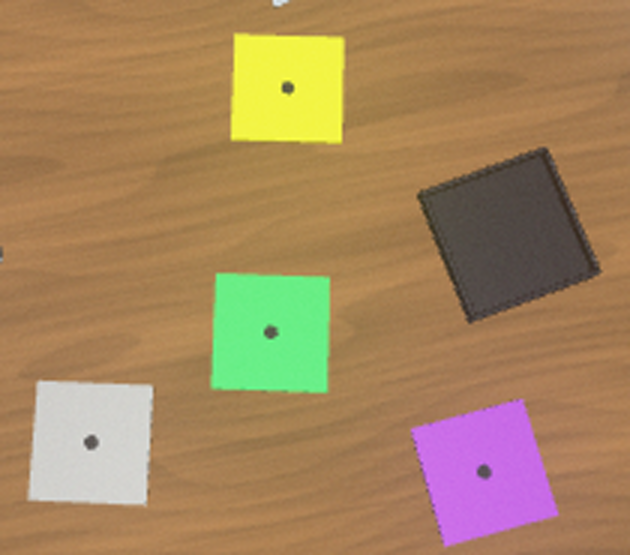

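Confirmed: (260,235.5) is green, the other two mats are light grey and purple.

```bash
python3 - <<'E'
from h import *
def cc(cx,cy,u0,v0,s): return u0+(cx+.5)/s-.5, v0+(cy+.5)/s-.5
f='top0'
for n,c in dict(yellow=(288,88),green=(271,332)).items(): print(n,onz(f,*cc(*c,170,125,3),.004))
W=np.array([onz(f,*cc(*c,170,125,3),.018)[:2] for c in [(419,194),(546,148),(600,271),(470,322)]]); print('tray',W,W.mean(0),[np.linalg.norm(W[i]-W[i-1]) for i in range(4)])
for n,c in dict(barL=(175,180),tip=(632,120)).items(): print(n,onz(f,*cc(*c,65,190,6),.085))
# base plate corners (z .012)
B=np.array([onz(f,*cc(*c,65,190,6),.012)[:2] for c in [(58,110),(296,78),(316,325),(72,358)]]);print('base',B)
for n,c,z in [('red hole',(534,125),.101),('white hole',(431,139),.101),('blue hole',(285,158),.101)]: print(n,onz(f,*cc(*c,65,190,6),z))
# side checks: tip
s='side0'
print('side tip', onz(s,*cc(305,322,185,110,7),.085))
for n,c in [('red hole',(278,268)),('white hole',(248,224)),('blue hole',(206,170))]: print(n,onz(s,*cc(*c,185,110,7),.101))
print('tin top',onz(f,123,150,.055),'bottle',onz(f,408,122,.12))
E
```

```text
yellow [ 0.64933718 -0.09454361  0.004     ]
green [ 0.43428294 -0.03668514  0.004     ]
tray [[ 0.52755425 -0.18740783]
 [ 0.54722092 -0.30734424]
 [ 0.43123172 -0.32661787]
 [ 0.4092996  -0.20575776]] [ 0.47882662 -0.25678192] [np.float64(0.11966988130133221), np.float64(0.12153814903841809), np.float64(0.11757962598261995), np.float64(0.12283396496215201)]
barL [0.53957649 0.35331883 0.085     ]
tip [0.52924664 0.16918834 0.085     ]
base [[0.59601214 0.4296995 ]
 [0.59061979 0.32560214]
 [0.48143453 0.32921207]
 [0.48707876 0.43348652]]
red hole [0.53126556 0.2046517  0.101     ]
white hole [0.53336364 0.24553563 0.101     ]
blue hole [0.53666483 0.30326914 0.101     ]
side tip [0.53210632 0.17172281 0.085     ]
red hole [0.53177316 0.20006726 0.101     ]
white hole [0.53477653 0.24262589 0.101     ]
blue hole [0.5362314  0.29886356 0.101     ]
tin top [0.71370016 0.27231209 0.055     ] bottle [ 0.62788531 -0.44218414  0.12      ]
```

Emit:
{"fn": "send_rows", "kwargs": {"rows": [[0.05,-0.06,0,-0.02],[0.15,-0.17,0,-0.045],[0.25,-0.29,0,-0.07],[0.36,-0.41,0,-0.1],[0.46,-0.53,0,-0.125],[0.56,-0.64,0,-0.15],[0.65,-0.74,0,-0.175],[0.7,-0.8,0,-0.2],[0.7,-0.8,0,-0.2]], "jaw": 0, "newtons": 40}}

```text
time: 1.27
eef_pos: [0.4566, 0.3874, 0.2479]
tcp_rot: [0.728, 0.686, -0.0, -0.0]
contact_force: [0.6, 0.7, -0.6]
opening: 1.001
```

Emit:
{"fn": "send_rows", "kwargs": {"rows": [[0.06,-0.15,-0.04,0],[0.13,-0.32,-0.08,0],[0.2,-0.48,-0.12,0],[0.252,-0.61,-0.15,0],[0.252,-0.61,-0.15,0],[0.252,-0.61,-0.15,0]]}}

```text
time: 2.02
eef_pos: [0.531, 0.2067, 0.2034]
tcp_rot: [0.727, 0.687, 0.0, -0.0]
contact_force: [0.0, 0.9, -0.2]
opening: 1.001
```

```bash
python3 - <<'E'
from h import *
s=monitor.get_state(); print(s['time'],s['eef_pos'],s['tcp_rot'],s['qpos'],s['contact_force'])
from scipy.spatial.transform import Rotation as R
print(R.from_quat(s['tcp_rot']).as_matrix().round(3))
shot('wrist','w1')
E
```

```text
2.025 [0.53099095 0.20672246 0.20336514] [ 7.26898293e-01  6.86745020e-01  1.18993131e-04 -3.67165571e-04] [1.92936451e-01 9.77393669e-02 1.88001007e+00 8.14245464e-04
 1.16403481e+00 2.49407174e-01] [ 0.0397342   0.87038348 -0.18218461]
[[ 0.057  0.998 -0.   ]
 [ 0.998 -0.057  0.001]
 [ 0.001 -0.    -1.   ]]
```

View pics/w1.png

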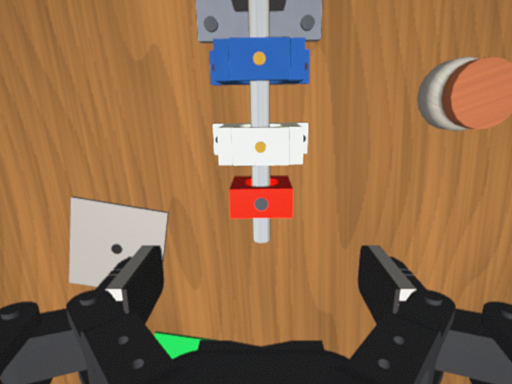

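The wrist view shows the three top dots in line: red (261,204), white (260,147) and blue (259,58). The bar tip is at (261,242). The bar appears vertical in the image, so the yaw matches.

```bash
python3 - <<'E'
from h import *
for n,u,v,z in [('red',261,204,.101),('white',260,147,.101),('blue',259,58,.101),('tipbar',261,237,.092),('bar hi',260,100,.092)]: print(n,onz('w1',u,v,z).round(4))
E
```

```text
red [0.5317 0.2032 0.101 ]
white [0.5334 0.2445 0.101 ]
blue [0.536  0.3019 0.101 ]
tipbar [0.5301 0.1736 0.092 ]
bar hi [0.5351 0.2758 0.092 ]
```

Emit:
{"fn": "send_rows", "kwargs": {"rows": [[0.002,-0.011,-0.1,0],[0.002,-0.011,-0.2,0],[0.002,-0.011,-0.3,0],[0.002,-0.011,-0.38,0],[0.002,-0.011,-0.415,0],[0.002,-0.011,-0.415,0]]}}

```text
time: 2.82
eef_pos: [0.5315, 0.2032, 0.0786]
tcp_rot: [0.727, 0.687, -0.0, -0.0]
contact_force: [0.9, -0.2, 0.5]
opening: 0.999
```

Emit:
{"fn": "send_rows", "kwargs": {"rows": [[0,0,0,0],[0,0,0,0],[0,0,0,0],[0,0,0,0],[0,0,0,0],[0,0,0,0],[0,0,0,0],[0,0,0,0]], "jaw": 1, "newtons": 40}}

```text
time: 3.82
eef_pos: [0.5327, 0.2025, 0.08]
tcp_rot: [0.728, 0.686, 0.001, 0.0]
contact_force: [-1.5, 0.7, 5.8]
opening: 0.536
```

```bash
python3 - <<'E'
from h import *
s=monitor.get_state(); print(s['time'],s['eef_pos'],s['contact_force'],s['wrist_torque'],s['opening']*85)
shot('wrist','w2')
E
```

```text
3.825 [0.53271971 0.20252508 0.07998817] [-1.53034255  0.67498348  5.7920383 ] [0.11311938 0.23415855 0.0222858 ] 45.53903604448738
```

View pics/w2.png

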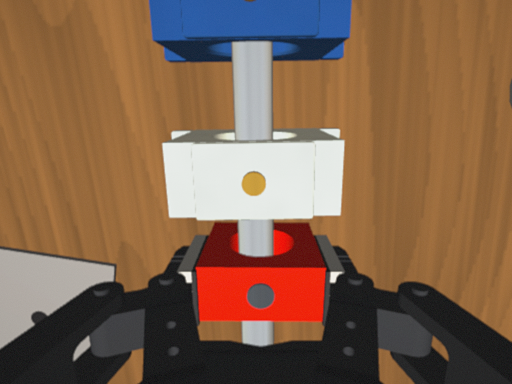

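Emit:
{"fn": "send_rows", "kwargs": {"rows": [[0,0,0.01,0],[0,0,0.02,0],[0,0,0.027,0],[0,0,0.027,0],[0,0,0.027,0]]}}

```text
time: 4.5
eef_pos: [0.5319, 0.2023, 0.0867]
tcp_rot: [0.728, 0.686, -0.0, -0.0]
contact_force: [-0.1, 0.6, -1.8]
opening: 0.534
```

```bash
python3 - <<'E'
from h import *
s=monitor.get_state(); print(s['time'],s['eef_pos'],s['contact_force'],s['wrist_torque'],s['opening']*85)
shot('side','s2');crop('side0',185,110,285,180,7,'c2');crop('side'and's2',185,110,285,180,7,'c4')
E
```

```text
4.5 [0.53187383 0.20229287 0.08672368] [-0.10868632  0.55715173 -1.76905091] [ 0.02065719 -0.01881584 -0.0305136 ] 45.34860914756834
```

View pics/c4.png

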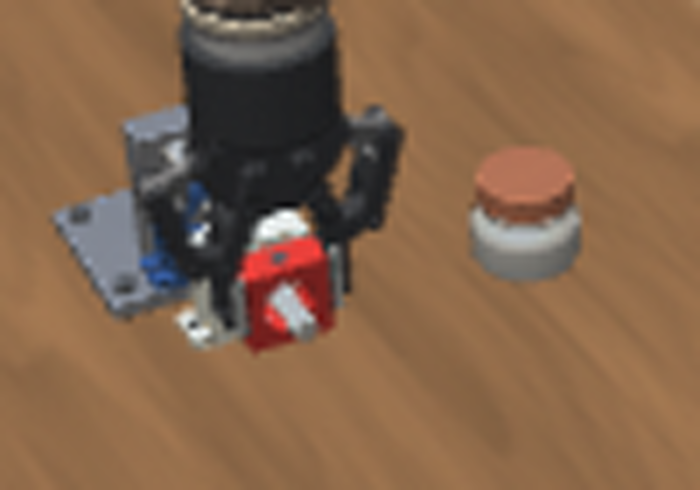

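The side view shows the collar lifted clear of the bar, with the bar inside the bore, and the wrist reads only the collar's weight. Next I'll slide it off.

Emit:
{"fn": "send_rows", "kwargs": {"rows": [[-0.002,-0.03,0,0],[-0.003,-0.07,0,0],[-0.005,-0.11,0,0],[-0.007,-0.15,0,0],[-0.009,-0.19,0,0],[-0.011,-0.23,0,0],[-0.013,-0.27,0,0],[-0.013,-0.27,0,0],[-0.013,-0.27,0.1,0],[-0.013,-0.27,0.2,0],[-0.013,-0.27,0.2,0]]}}

```text
time: 5.92
eef_pos: [0.5302, 0.1217, 0.1498]
tcp_rot: [0.727, 0.686, 0.003, 0.002]
contact_force: [0.3, -0.2, -2.4]
opening: 0.533
```

```bash
python3 - <<'E'
from h import *
s=monitor.get_state(); print(s['time'],s['eef_pos'],s['contact_force'],s['opening']*85)
shot('wrist','w3')
E
```

```text
5.925 [0.53015726 0.12171258 0.14975144] [ 0.28026759 -0.19212038 -2.43302267] 45.30187568353495
```

View pics/w3.png

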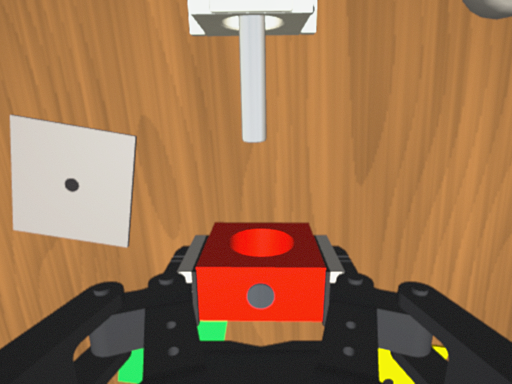

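```bash
python3 - <<'E'
from h import *
print(onz('w3',261,295,.1708), onz('w3',254,137,.092), onz('w3',252,15,.092))
E
```

```text
[0.53075309 0.12232187 0.1708    ] [0.53038546 0.17097935 0.092     ] [0.53323868 0.23167001 0.092     ]
```

```bash
python3 - <<'E'
from h import *
crop('side0',205,180,325,240,6,'c5'); 
E
```

```text
(no output)
```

View pics/c5.png

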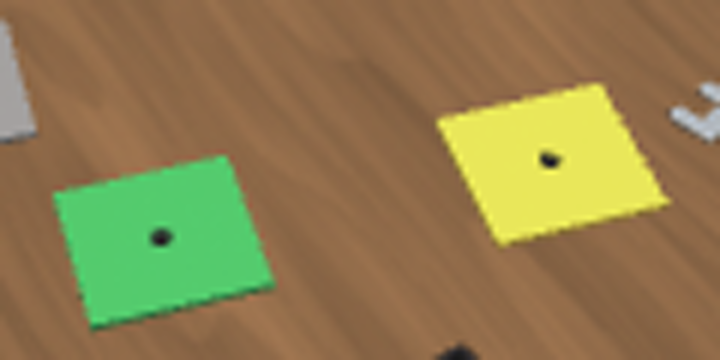

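```bash
python3 - <<'E'
from h import *
for c in [(550,160),(161,237)]: print(onz('side0',205+(c[0]+.5)/6-.5,180+(c[1]+.5)/6-.5,.004))
E
```

```text
[ 0.64992594 -0.09674576  0.004     ]
[ 0.43458104 -0.03928951  0.004     ]
```

Emit:
{"fn": "send_rows", "kwargs": {"rows": [[0.02,-0.03,0,0],[0.07,-0.12,0,0],[0.13,-0.23,0,0],[0.19,-0.35,0,0],[0.25,-0.47,0,0],[0.31,-0.58,0,0],[0.36,-0.67,0,0],[0.39,-0.715,0,0],[0.396,-0.726,0,0],[0.396,-0.726,0,0],[0.396,-0.726,0,0],[0.396,-0.726,-0.1,0],[0.396,-0.726,-0.2,0],[0.396,-0.726,-0.3,0],[0.396,-0.726,-0.35,0],[0.396,-0.726,-0.38,0],[0.396,-0.726,-0.38,0],[0.396,-0.726,-0.38,0]]}}

```text
time: 8.22
eef_pos: [0.6479, -0.0967, 0.0343]
tcp_rot: [0.728, 0.686, 0.001, 0.001]
contact_force: [-0.0, -0.3, -1.2]
opening: 0.532
```

```bash
python3 - <<'E'
from h import *
s=monitor.get_state(); print(s['time'],s['eef_pos'],s['contact_force'],s['opening']*85)
shot('wrist','w4'); shot('side','s4'); crop('side'and's4',250,160,350,230,7,'c6')
E
```

```text
8.225 [ 0.64785883 -0.09671297  0.03429807] [-0.02068446 -0.28677798 -1.23860115] 45.18283268627045
```

View pics/w4.png

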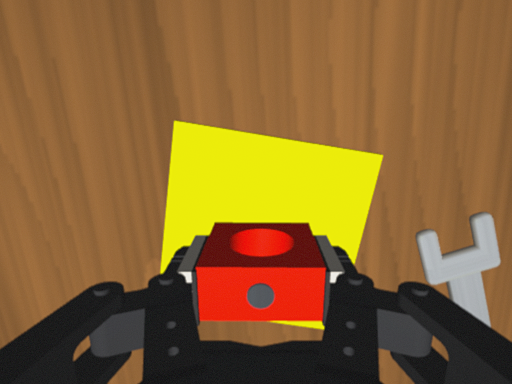

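View pics/c6.png

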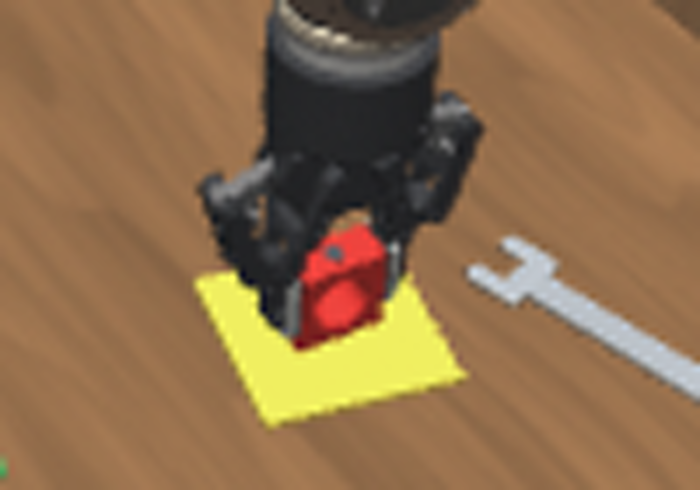

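Emit:
{"fn": "send_rows", "kwargs": {"rows": [[0.004,0.002,-0.005,0],[0.004,0.002,-0.01,0],[0.004,0.002,-0.014,0],[0.004,0.002,-0.018,0],[0.004,0.002,-0.018,0],[0.004,0.002,-0.018,0]]}}

```text
time: 9.07
eef_pos: [0.6482, -0.0959, 0.0292]
tcp_rot: [0.727, 0.686, -0.0, -0.0]
contact_force: [-3.2, 0.3, 6.8]
opening: 0.532
```

Emit:
{"fn": "send_rows", "kwargs": {"rows": [[0,0,0.002,0],[0,0,0.002,0],[0,0,0.002,0],[0,0,0.002,0]], "jaw": 0.2}}

```text
time: 9.57
eef_pos: [0.648, -0.0959, 0.0279]
tcp_rot: [0.728, 0.686, -0.0, -0.0]
contact_force: [0.3, -0.3, 0.0]
opening: 0.801
```

Emit:
{"fn": "send_rows", "kwargs": {"rows": [[0,0,0.05,0],[0,0,0.12,0],[0,0,0.22,0],[0,-0.15,0.35,0],[0,-0.3,0.45,0],[0,-0.4,0.5,0],[0,-0.4,0.5,0]]}}

```text
time: 10.45
eef_pos: [0.6493, -0.2187, 0.1827]
tcp_rot: [0.729, 0.685, 0.001, 0.003]
contact_force: [-0.3, -0.3, -0.1]
opening: 0.801
```

```bash
python3 - <<'E'
from h import *
s=monitor.get_state(); print(s['time'],s['eef_pos'],s['contact_force'],s['opening']*85)
shot('wrist','w5')
E
```

```text
10.45 [ 0.64933095 -0.21873919  0.18269967] [-0.25785716 -0.2538924  -0.12070849] 68.04871416767133
```

View pics/w5.png

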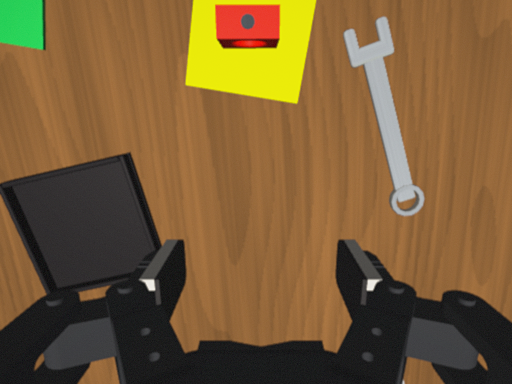

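The collar stands upright on the yellow mat, with its top dot at (248,21). The white housing is next.

```bash
python3 - <<'E'
from h import *
print(onz('w5',248,21,.05))
E
```

```text
[ 0.6494918  -0.09559019  0.05      ]
```

Emit:
{"fn": "send_rows", "kwargs": {"rows": [[-0.05,0.12,0,0.0015],[-0.1,0.25,0,0.0015],[-0.15,0.4,0,0.0015],[-0.2,0.55,0,0.0015],[-0.25,0.7,0,0.0015],[-0.3,0.84,0,0.0015],[-0.33,0.94,0,0.0015],[-0.33,0.94,0,0.0015]], "jaw": 0}}

```text
time: 11.5
eef_pos: [0.5473, 0.0692, 0.1775]
tcp_rot: [0.723, 0.691, -0.0, -0.001]
contact_force: [0.1, -0.8, 1.2]
opening: 1.002
```

Emit:
{"fn": "send_rows", "kwargs": {"rows": [[-0.01,0.1,0,0],[-0.03,0.25,0,0],[-0.05,0.38,0,0],[-0.055,0.45,0,0],[-0.055,0.45,0,0],[-0.055,0.45,0,0]]}}

```text
time: 12.25
eef_pos: [0.5327, 0.2003, 0.1779]
tcp_rot: [0.724, 0.689, -0.0, 0.0]
contact_force: [0.5, 0.4, 0.0]
opening: 1.001
```

```bash
python3 - <<'E'
from h import *
s=monitor.get_state(); print(s['time'],s['eef_pos'],s['contact_force'],s['opening']*85)
shot('wrist','w6')
E
```

```text
12.25 [0.53266185 0.20034525 0.17786845] [0.48941257 0.36437677 0.02366161] 85.05867120426947
```

View pics/w6.png

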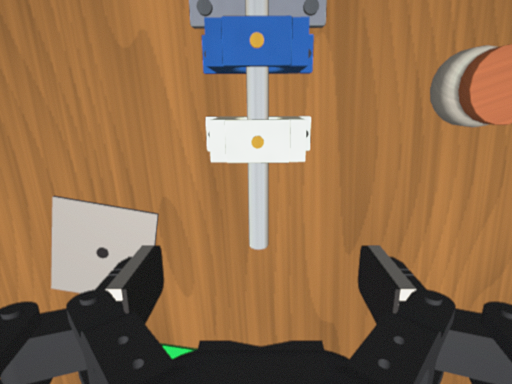

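White's top dot is at (258,142), blue's at (257,40) and the bar tip at (258,248), all parallel to the tool.

```bash
python3 - <<'E'
from h import *
print(onz('w6',258,142,.101),onz('w6',257,40,.101),onz('w6',258,244,.092))
E
```

```text
[0.5338448  0.24446996 0.101     ] [0.53623348 0.30177995 0.101     ] [0.53008228 0.17273063 0.092     ]
```

Emit:
{"fn": "send_rows", "kwargs": {"rows": [[0.004,0.07,0,0],[0.004,0.13,0,0],[0.004,0.147,0,0],[0.004,0.147,-0.06,0],[0.004,0.147,-0.14,0],[0.004,0.147,-0.22,0],[0.004,0.147,-0.29,0],[0.004,0.147,-0.325,0],[0.004,0.147,-0.333,0],[0.004,0.147,-0.333,0]]}}

```text
time: 13.55
eef_pos: [0.5342, 0.2453, 0.0786]
tcp_rot: [0.724, 0.689, 0.0, 0.0]
contact_force: [0.3, 0.3, 0.3]
opening: 1.001
```

Emit:
{"fn": "send_rows", "kwargs": {"rows": [[0,0,0,0],[0,0,0,0],[0,0,0,0],[0,0,0,0],[0,0,0,0],[0,0,0,0],[0,0,0,0],[0,0,0,0]], "jaw": 1, "newtons": 50}}

```text
time: 14.55
eef_pos: [0.5344, 0.2455, 0.0794]
tcp_rot: [0.724, 0.69, 0.001, 0.0]
contact_force: [-2.1, -0.5, 5.4]
opening: 0.694
```

```bash
python3 - <<'E'
from h import *
s=monitor.get_state(); print(s['time'],s['eef_pos'],s['contact_force'],s['wrist_torque'],s['opening']*85)
shot('wrist','w7')
E
```

```text
14.55 [0.53444911 0.24546934 0.07935165] [-2.14037872 -0.48621476  5.40647645] [ 0.01830939  0.22388141 -0.00309607] 59.00872899290844
```

View pics/w7.png

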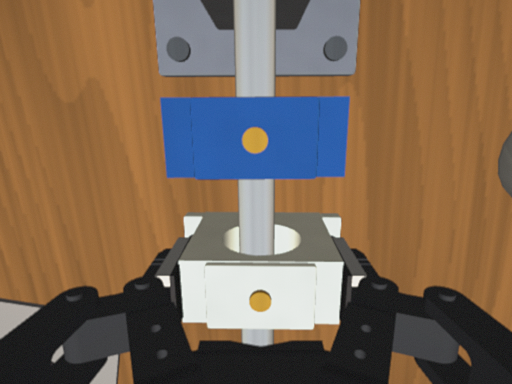

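Gripped at 59 mm opening. I'll lift it 10 mm to be concentric, check, then slide.

Emit:
{"fn": "send_rows", "kwargs": {"rows": [[0,0,0.012,0],[0,0,0.024,0],[0,0,0.036,0],[0,0,0.036,0],[0,0,0.036,0]]}}

```text
time: 15.22
eef_pos: [0.5337, 0.2452, 0.0889]
tcp_rot: [0.724, 0.69, -0.0, -0.0]
contact_force: [0.3, -0.8, -3.6]
opening: 0.693
```

```bash
python3 - <<'E'
from h import *
s=monitor.get_state(); print(s['time'],s['eef_pos'],s['contact_force'],s['wrist_torque'],s['opening']*85)
shot('side','s7');crop('s7',185,110,285,180,7,'c7')
E
```

```text
15.225 [0.5336983  0.24520455 0.08886167] [ 0.31327354 -0.83451312 -3.60128232] [ 0.01331726 -0.03650044 -0.0521945 ] 58.897309742199795
```

View pics/c7.png

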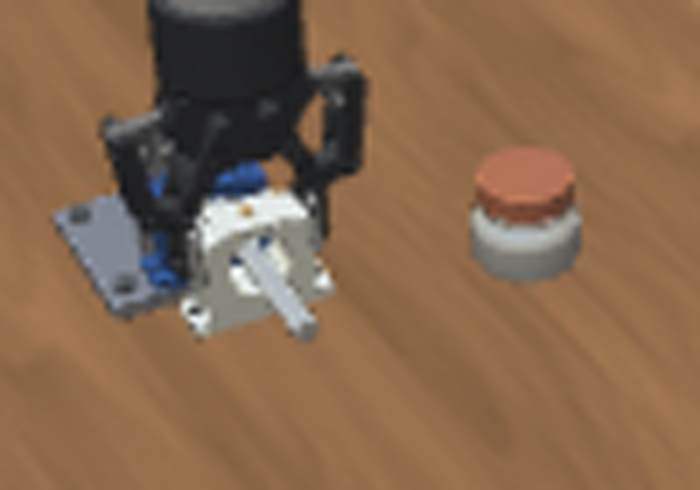

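The housing is free of the bar (3.6 N of weight) and concentric with it, so I'll slide it off.

Emit:
{"fn": "send_rows", "kwargs": {"rows": [[-0.002,-0.03,0,0],[-0.003,-0.07,0,0],[-0.005,-0.11,0,0],[-0.007,-0.15,0,0],[-0.009,-0.19,0,0],[-0.011,-0.23,0,0],[-0.013,-0.27,0,0],[-0.015,-0.31,0,0],[-0.017,-0.35,0,0],[-0.019,-0.4,0,0],[-0.019,-0.4,0,0],[-0.019,-0.4,0,0],[-0.019,-0.4,0.08,0],[-0.019,-0.4,0.18,0],[-0.019,-0.4,0.2,0],[-0.019,-0.4,0.2,0]]}}

```text
time: 17.27
eef_pos: [0.528, 0.1255, 0.1489]
tcp_rot: [0.724, 0.69, 0.0, 0.0]
contact_force: [0.3, 0.0, -2.8]
opening: 0.692
```

```bash
python3 - <<'E'
from h import *
s=monitor.get_state(); print(s['time'],s['eef_pos'],s['contact_force'],s['opening']*85)
shot('wrist','w8')
E
```

```text
17.275 [0.52801783 0.12551915 0.14885785] [ 0.33016212  0.01388881 -2.76892081] 58.81782002056069
```

View pics/w8.png

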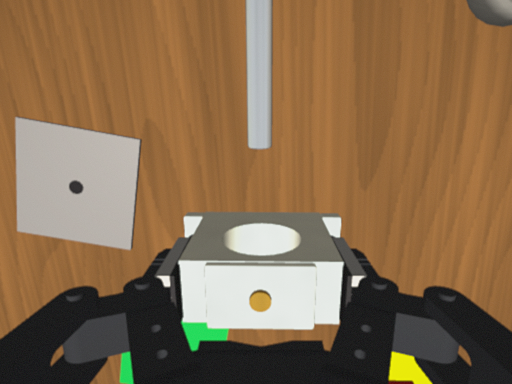

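```bash
python3 - <<'E'
from h import *
print(onz('w8',260,300,.1705))
E
```

```text
[0.52829832 0.12449434 0.1705    ]
```

Emit:
{"fn": "send_rows", "kwargs": {"rows": [[-0.02,-0.03,0,0],[-0.06,-0.1,0,0],[-0.11,-0.19,0,0],[-0.17,-0.29,0,0],[-0.23,-0.4,0,0],[-0.28,-0.48,0,0],[-0.305,-0.53,0,0],[-0.313,-0.542,0,0],[-0.313,-0.542,0,0],[-0.313,-0.542,-0.05,0],[-0.313,-0.542,-0.12,0],[-0.313,-0.542,-0.2,0],[-0.313,-0.542,-0.27,0],[-0.313,-0.542,-0.32,0],[-0.313,-0.542,-0.335,0],[-0.313,-0.542,-0.335,0],[-0.313,-0.542,-0.335,0]]}}

```text
time: 19.45
eef_pos: [0.435, -0.0376, 0.0493]
tcp_rot: [0.724, 0.69, 0.0, 0.001]
contact_force: [-0.1, -1.3, -3.3]
opening: 0.696
```

```bash
python3 - <<'E'
from h import *
s=monitor.get_state(); print(s['time'],s['eef_pos'],s['tcp_rot'],s['contact_force'],s['opening']*85)
shot('side','s9');crop('s9',185,170,285,240,7,'c9')
E
```

```text
19.45 [ 0.43500124 -0.03756549  0.04932638] [7.24246043e-01 6.89541012e-01 4.36146161e-04 8.20301754e-04] [-0.07219967 -1.26628391 -3.28723578] 59.16517075618409
```

View pics/c9.png

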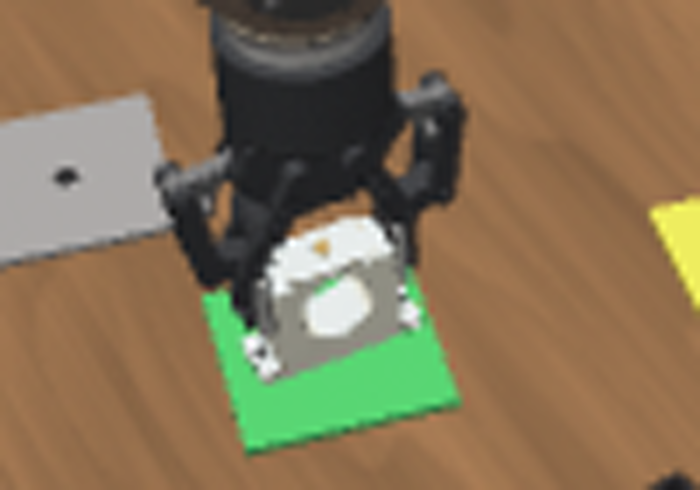

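The housing is upright over the middle of the green mat. Lowering it about 7 mm to contact.

Emit:
{"fn": "send_rows", "kwargs": {"rows": [[-0.001,0,-0.006,0],[-0.001,0,-0.012,0],[-0.001,0,-0.018,0],[-0.001,0,-0.023,0],[-0.001,0,-0.025,0],[-0.001,0,-0.025,0]]}}

```text
time: 20.25
eef_pos: [0.4341, -0.0374, 0.0428]
tcp_rot: [0.724, 0.69, -0.001, -0.001]
contact_force: [-3.9, 0.7, 11.6]
opening: 0.695
```

Emit:
{"fn": "send_rows", "kwargs": {"rows": [[0,0,0.003,0],[0,0,0.004,0],[0,0,0.004,0],[0,0,0.004,0],[0,0,0.004,0]], "jaw": 0.05}}

```text
time: 20.88
eef_pos: [0.4338, -0.0374, 0.0421]
tcp_rot: [0.724, 0.689, -0.0, -0.0]
contact_force: [0.2, 0.2, -0.0]
opening: 0.946
```

Emit:
{"fn": "send_rows", "kwargs": {"rows": [[0,0,0.05,0],[0,0,0.12,0],[0,0,0.22,0],[0,0,0.32,0],[0,0,0.4,0],[0.02,0,0.45,0],[0.02,0,0.45,0]]}}

```text
time: 21.75
eef_pos: [0.4411, -0.0377, 0.1789]
tcp_rot: [0.724, 0.69, 0.001, 0.002]
contact_force: [-0.1, -0.0, 0.1]
opening: 0.949
```

```bash
python3 - <<'E'
from h import *
s=monitor.get_state(); print(s['time'],s['eef_pos'],s['contact_force'],s['opening']*85)
shot('side','s10');crop('s10',185,170,285,240,7,'c10'); shot('wrist','w10')
E
```

```text
21.75 [ 0.44113433 -0.03766711  0.17889436] [-0.06913629 -0.04570943  0.14435173] 80.69891239611079
```

View pics/c10.png

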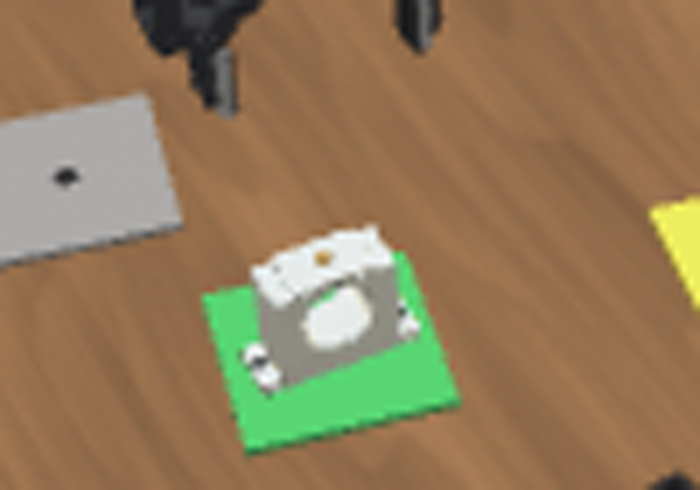

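View pics/w10.png

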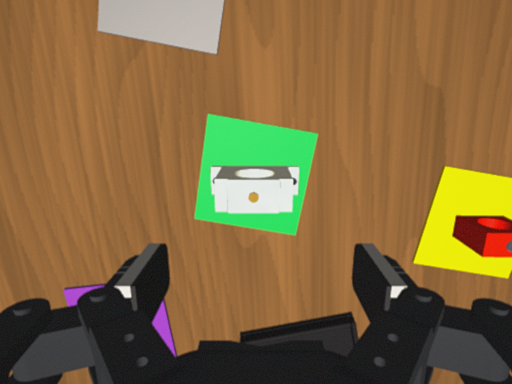

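White stands upright on the green mat, with its dot at wrist (253,197). Blue is next.

```bash
python3 - <<'E'
from h import *
print(onz('w10',253,197,.064))
E
```

```text
[ 0.43509807 -0.03864     0.064     ]
```

Emit:
{"fn": "send_rows", "kwargs": {"rows": [[0.04,0.1,0,0],[0.09,0.25,0,0],[0.15,0.4,0,0],[0.2,0.55,0,0],[0.25,0.68,0,0],[0.29,0.77,0,0],[0.3,0.8,0,0],[0.3,0.8,0,0]], "jaw": 0}}

```text
time: 22.85
eef_pos: [0.5292, 0.2025, 0.1759]
tcp_rot: [0.724, 0.69, -0.001, -0.001]
contact_force: [-0.6, 0.6, 1.0]
opening: 0.997
```

Emit:
{"fn": "send_rows", "kwargs": {"rows": [[0.003,0.05,0,0],[0.005,0.12,0,0],[0.008,0.2,0,0],[0.01,0.24,0,0],[0.01,0.24,0,0],[0.01,0.24,0,0]]}}

```text
time: 23.6
eef_pos: [0.5328, 0.2744, 0.1771]
tcp_rot: [0.724, 0.689, -0.0, 0.0]
contact_force: [0.5, 0.1, -1.2]
opening: 1.004
```

```bash
python3 - <<'E'
from h import *
s=monitor.get_state(); print(s['time'],s['eef_pos'],s['tcp_rot'],s['opening']*85)
shot('wrist','w11')
E
```

```text
23.6 [0.53280075 0.27436181 0.17712481] [ 7.24298464e-01  6.89486534e-01 -2.29061763e-04  4.64777620e-05] 85.30416533474438
```

View pics/w11.png

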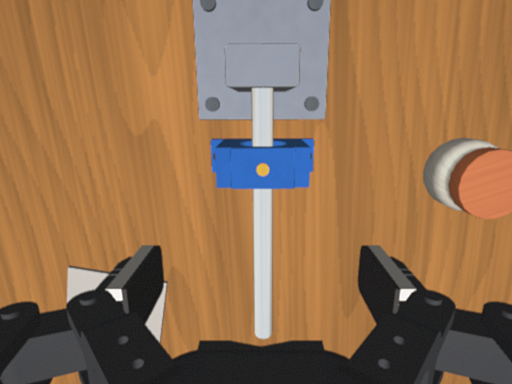

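Blue's dot is at (263,170). The post is at (262,65), and the bar tip at (263,335).

```bash
python3 - <<'E'
from h import *
print(onz('w11',263,170,.101),onz('w11',263,332,.092),onz('w11',261.5,88,.085))
E
```

```text
[0.5362591  0.30107087 0.101     ] [0.53037909 0.17500106 0.092     ] [0.53776939 0.35047993 0.085     ]
```

Emit:
{"fn": "send_rows", "kwargs": {"rows": [[0.006,0.05,0,0],[0.011,0.09,0,0],[0.011,0.09,-0.03,0],[0.011,0.09,-0.1,0],[0.011,0.09,-0.18,0],[0.011,0.09,-0.26,0],[0.011,0.09,-0.31,0],[0.011,0.09,-0.327,0],[0.011,0.09,-0.327,0]]}}

```text
time: 24.78
eef_pos: [0.5363, 0.3016, 0.079]
tcp_rot: [0.724, 0.689, -0.0, -0.0]
contact_force: [0.6, 0.9, -0.0]
opening: 1.004
```

Emit:
{"fn": "send_rows", "kwargs": {"rows": [[0,0,0,0],[0,0,0,0],[0,0,0,0],[0,0,0,0],[0,0,0,0],[0,0,0,0],[0,0,0,0]], "jaw": 1, "newtons": 50}}

```text
time: 25.65
eef_pos: [0.537, 0.302, 0.0805]
tcp_rot: [0.724, 0.69, 0.001, 0.0]
contact_force: [-1.4, -0.4, 5.9]
opening: 0.694
```

Emit:
{"fn": "send_rows", "kwargs": {"rows": [[0,0,0.012,0],[0,0,0.024,0],[0,0,0.036,0],[0,0,0.036,0],[0,0,0.036,0]]}}

```text
time: 26.28
eef_pos: [0.5361, 0.3016, 0.0897]
tcp_rot: [0.724, 0.689, -0.0, -0.0]
contact_force: [-0.2, 0.0, -2.4]
opening: 0.695
```

```bash
python3 - <<'E'
from h import *
s=monitor.get_state(); print(s['time'],s['eef_pos'],s['contact_force'],s['wrist_torque'],s['opening']*85)
shot('wrist','w12');shot('side','s12');crop('s12',185,110,285,180,7,'c12')
E
```

```text
26.275 [0.53609101 0.30157625 0.08973925] [-1.55949529e-01  1.01898297e-03 -2.37840182e+00] [-0.00724585  0.00767747  0.06617757] 59.09387437959991
```

View pics/w12.png

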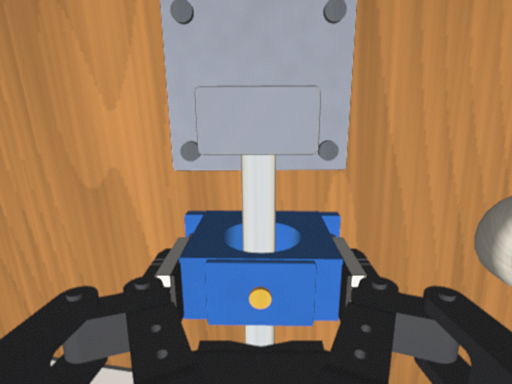

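View pics/c12.png

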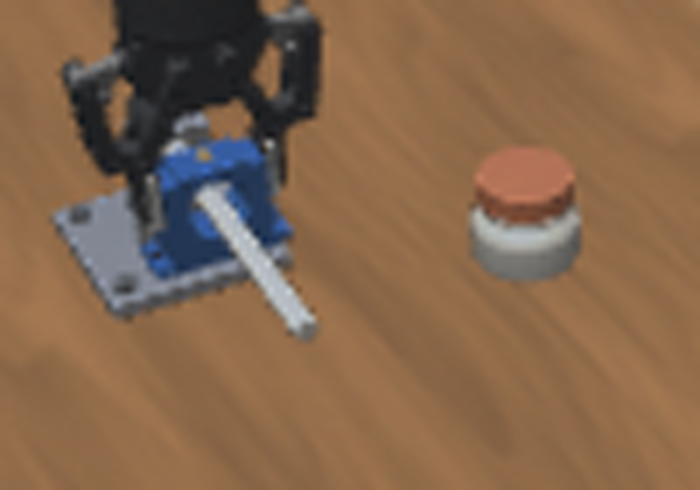

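Emit:
{"fn": "send_rows", "kwargs": {"rows": [[-0.002,-0.03,0,0],[-0.003,-0.07,0,0],[-0.005,-0.11,0,0],[-0.007,-0.15,0,0],[-0.009,-0.19,0,0],[-0.011,-0.23,0,0],[-0.013,-0.27,0,0],[-0.015,-0.31,0,0],[-0.017,-0.35,0,0],[-0.019,-0.4,0,0],[-0.021,-0.45,0,0],[-0.024,-0.5,0,0],[-0.026,-0.55,0,0],[-0.028,-0.59,0,0],[-0.028,-0.59,0,0],[-0.028,-0.59,0,0],[-0.028,-0.59,0.08,0],[-0.028,-0.59,0.18,0],[-0.028,-0.59,0.2,0],[-0.028,-0.59,0.2,0]]}}

```text
time: 28.88
eef_pos: [0.5277, 0.1249, 0.1498]
tcp_rot: [0.724, 0.69, 0.0, 0.0]
contact_force: [-0.0, 0.2, -1.9]
opening: 0.696
```

```bash
python3 - <<'E'
from h import *
s=monitor.get_state(); print(s['time'],s['eef_pos'],s['contact_force'],s['opening']*85)
shot('wrist','w13')
# tray from other views
crop('side0',240,230,320,295,8,'c13')
E
```

```text
28.875 [0.52773129 0.12494844 0.1497765 ] [-0.00435261  0.21704487 -1.85003036] 59.123081645481996
```

View pics/w13.png

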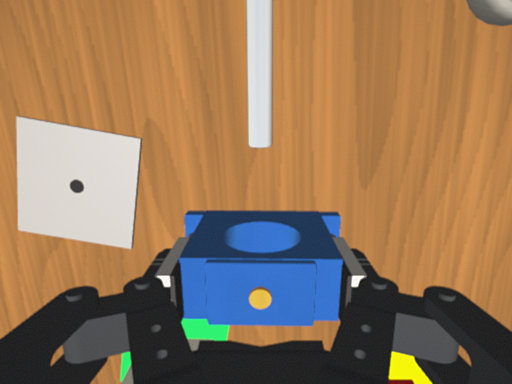

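View pics/c13.png

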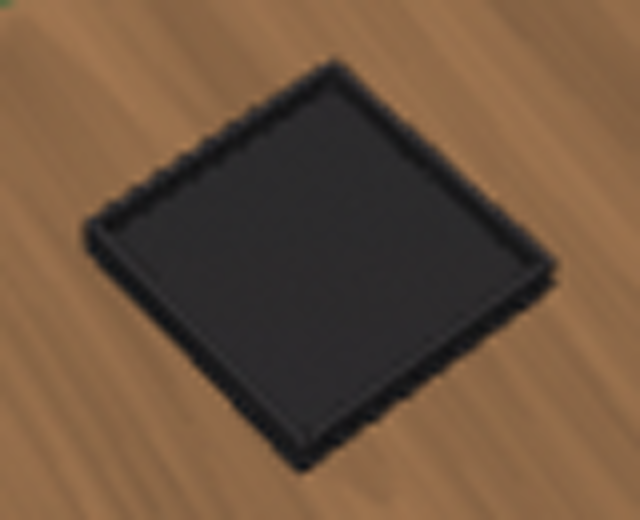

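```bash
python3 - <<'E'
from h import *
W=np.array([onz('side0',240+(c[0]+.5)/8-.5,230+(c[1]+.5)/8-.5,.018)[:2] for c in [(337,60),(556,264),(302,448),(85,224)]]);print(W,W.mean(0))
print(onz('w13',260,298,.1498+.021))
E
```

```text
[[ 0.53006689 -0.19405464]
 [ 0.54809238 -0.31229168]
 [ 0.42974082 -0.33089443]
 [ 0.41007367 -0.21290018]] [ 0.47949344 -0.26253523]
[0.52802422 0.1243591  0.1708    ]
```

Emit:
{"fn": "send_rows", "kwargs": {"rows": [[-0.01,-0.06,0,0],[-0.02,-0.17,0,0],[-0.04,-0.3,0,0],[-0.06,-0.42,0,0.01],[-0.08,-0.54,0,0.015],[-0.1,-0.63,0,0.025],[-0.11,-0.68,0,0.0335],[-0.11,-0.7,0,0.0335],[-0.11,-0.7,0,0.0335]]}}

```text
time: 30.05
eef_pos: [0.4944, -0.0857, 0.1494]
tcp_rot: [0.649, 0.761, -0.0, -0.001]
contact_force: [-0.2, -0.4, -2.0]
opening: 0.689
```

Emit:
{"fn": "send_rows", "kwargs": {"rows": [[-0.005,-0.05,0,0],[-0.015,-0.15,0,0],[-0.025,-0.28,0,0],[-0.035,-0.41,0,0],[-0.045,-0.51,0,0],[-0.05,-0.565,0,0],[-0.051,-0.578,0,0],[-0.051,-0.578,0,0],[-0.051,-0.578,-0.05,0],[-0.051,-0.578,-0.13,0],[-0.051,-0.578,-0.2,0],[-0.051,-0.578,-0.24,0],[-0.051,-0.578,-0.24,0]]}}

```text
time: 31.68
eef_pos: [0.4788, -0.2577, 0.0764]
tcp_rot: [0.648, 0.762, -0.0, -0.002]
contact_force: [-0.6, 0.0, -0.7]
opening: 0.696
```

```bash
python3 - <<'E'
from h import *
s=monitor.get_state(); print(s['time'],s['eef_pos'],s['tcp_rot'],s['contact_force'],s['opening']*85)
shot('side','s14');crop('s14',230,190,330,295,5,'c14');shot('wrist','w14')
E
```

```text
31.675 [ 0.47880107 -0.25769005  0.07642077] [ 6.47594651e-01  7.61983417e-01 -3.51727438e-05 -1.56171359e-03] [-0.59884842  0.04510166 -0.68132575] 59.13238563676715
```

View pics/c14.png

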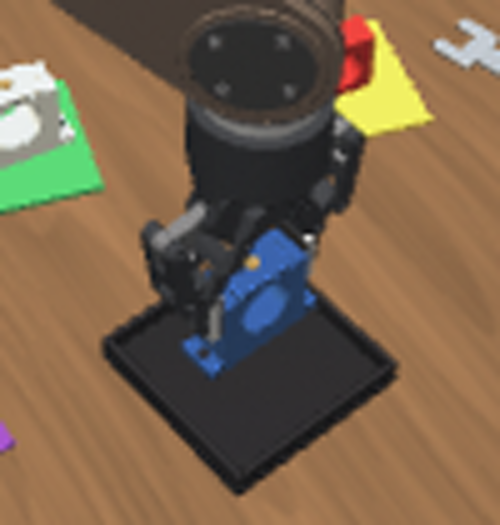

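View pics/w14.png

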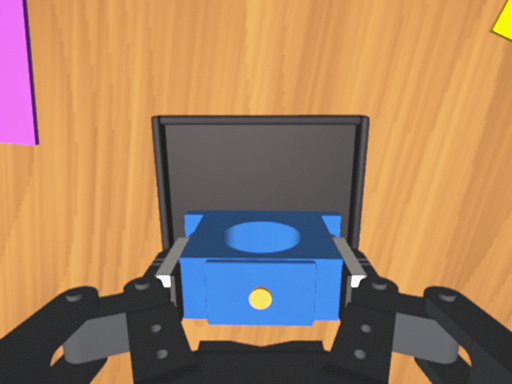

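It is centred over the tray and parallel to its walls. Lowering.

Emit:
{"fn": "send_rows", "kwargs": {"rows": [[0,-0.002,-0.03,0],[0,-0.003,-0.06,0],[0,-0.003,-0.085,0],[0,-0.003,-0.095,0],[0,-0.003,-0.101,0],[0,-0.003,-0.106,0],[0,-0.003,-0.11,0],[0,-0.003,-0.11,0],[0,-0.003,-0.11,0]]}}

```text
time: 32.9
eef_pos: [0.4797, -0.2598, 0.0452]
tcp_rot: [0.648, 0.762, -0.0, 0.0]
contact_force: [0.1, 0.5, -0.6]
opening: 0.692
```

Emit:
{"fn": "send_rows", "kwargs": {"rows": [[0,0,-0.003,0],[0,0,-0.006,0],[0,0,-0.006,0],[0,0,-0.006,0]]}}

```text
time: 33.4
eef_pos: [0.4799, -0.26, 0.0451]
tcp_rot: [0.648, 0.762, -0.0, -0.0]
contact_force: [-2.5, 1.3, 8.6]
opening: 0.695
```

Emit:
{"fn": "send_rows", "kwargs": {"rows": [[0,0,0.004,0],[0,0,0.005,0],[0,0,0.005,0],[0,0,0.005,0]], "jaw": 0.1}}

```text
time: 33.9
eef_pos: [0.4795, -0.2596, 0.0444]
tcp_rot: [0.648, 0.762, 0.0, -0.0]
contact_force: [-0.1, -0.4, 0.4]
opening: 0.897
```

Emit:
{"fn": "send_rows", "kwargs": {"rows": [[0,0,0.05,0],[0,0,0.12,0],[0,0,0.22,0],[0,0,0.32,0],[0,0,0.42,0],[0,0,0.45,0],[0,0,0.45,0]]}}

```text
time: 34.78
eef_pos: [0.4797, -0.2598, 0.1803]
tcp_rot: [0.648, 0.762, 0.0, 0.001]
contact_force: [0.5, 0.3, 0.1]
opening: 0.905
```

```bash
python3 - <<'E'
from h import *
s=monitor.get_state(); print(s['time'],s['eef_pos'],s['contact_force'],s['opening']*85)
shot('wrist','w15')
E
```

```text
34.775 [ 0.47969122 -0.2597904   0.18028865] [0.46870778 0.26563274 0.10574406] 76.95702832978768
```

View pics/w15.png

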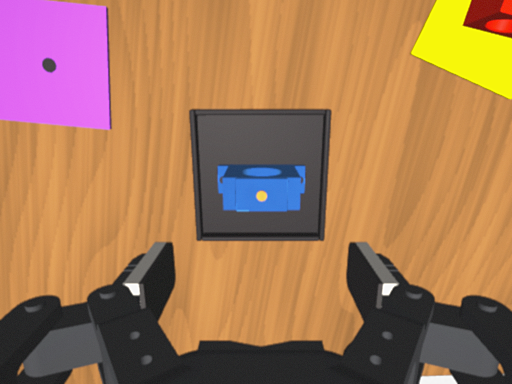

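Blue stands upright in the tray, dot at (262,196). Back to white.

Emit:
{"fn": "send_rows", "kwargs": {"rows": [[-0.01,0.05,0,-0.01],[-0.03,0.16,0,-0.02],[-0.06,0.3,0,-0.03],[-0.09,0.44,0,-0.0335],[-0.12,0.58,0,-0.0335],[-0.14,0.68,0,-0.0335],[-0.151,0.74,0,-0.0335],[-0.151,0.74,0,-0.0335],[-0.151,0.74,0,-0.0335]], "jaw": 0}}

```text
time: 35.95
eef_pos: [0.4344, -0.0383, 0.1794]
tcp_rot: [0.724, 0.689, -0.0, -0.0]
contact_force: [1.3, -0.1, -0.3]
opening: 0.998
```

```bash
python3 - <<'E'
from h import *
s=monitor.get_state(); print(s['time'],s['eef_pos'],s['tcp_rot'],s['opening']*85)
shot('wrist','w16')
E
```

```text
35.95 [ 0.43443515 -0.03833171  0.17942949] [ 7.24438201e-01  6.89339714e-01 -2.27506705e-04 -1.02307470e-06] 84.84256332210367
```

View pics/w16.png

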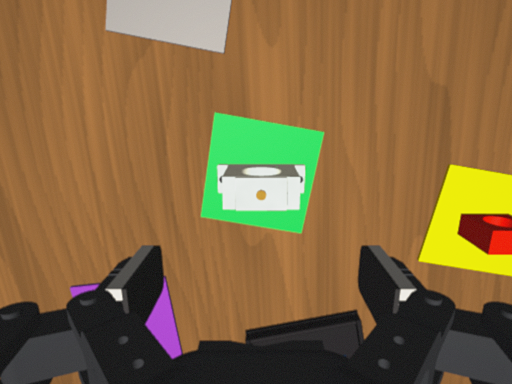

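Emit:
{"fn": "send_rows", "kwargs": {"rows": [[0,0,-0.08,0],[0,0,-0.18,0],[0,0,-0.28,0],[0,0,-0.37,0],[0,0,-0.43,0],[0,0,-0.456,0],[0,0,-0.456,0]]}}

```text
time: 36.88
eef_pos: [0.4343, -0.0382, 0.0426]
tcp_rot: [0.725, 0.689, -0.0, -0.0]
contact_force: [0.2, 0.6, -0.1]
opening: 0.998
```

Emit:
{"fn": "send_rows", "kwargs": {"rows": [[0,0,0,0],[0,0,0,0],[0,0,0,0],[0,0,0,0],[0,0,0,0],[0,0,0,0],[0,0,0,0]], "jaw": 1, "newtons": 50}}

```text
time: 37.75
eef_pos: [0.4351, -0.038, 0.044]
tcp_rot: [0.724, 0.69, 0.0, 0.001]
contact_force: [-1.3, -0.9, 5.9]
opening: 0.693
```

Emit:
{"fn": "send_rows", "kwargs": {"rows": [[0,0,0.03,0],[0,0,0.1,0],[0,0,0.2,0],[0,0,0.3,0],[0,0,0.36,0],[0,0,0.36,0]]}}

```text
time: 38.5
eef_pos: [0.4347, -0.0377, 0.1518]
tcp_rot: [0.724, 0.69, 0.001, 0.001]
contact_force: [-0.1, 0.0, -3.1]
opening: 0.694
```

```bash
python3 - <<'E'
from h import *
s=monitor.get_state(); print(s['time'],s['eef_pos'],s['tcp_rot'],s['contact_force'],s['opening']*85)
shot('wrist','w17')
E
```

```text
38.5 [ 0.4346579  -0.03770884  0.1518477 ] [7.24252305e-01 6.89533674e-01 6.96451677e-04 1.19419539e-03] [-0.08272893  0.04398624 -3.12706045] 58.97417632367326
```

View pics/w17.png

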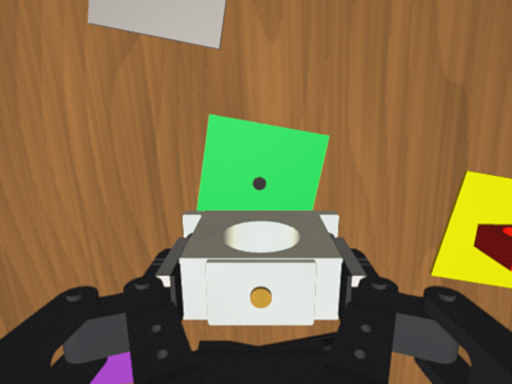

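Emit:
{"fn": "send_rows", "kwargs": {"rows": [[0.01,0.02,0,0],[0.05,0.08,0,0],[0.1,0.17,0,0],[0.16,0.26,0,0],[0.22,0.36,0,0],[0.27,0.44,0,0],[0.3,0.48,0,0],[0.309,0.492,0,0],[0.309,0.492,0,0],[0.309,0.492,-0.06,0],[0.309,0.492,-0.13,0],[0.309,0.492,-0.19,0],[0.309,0.492,-0.202,0],[0.309,0.492,-0.202,0],[0.309,0.492,-0.202,0]]}}

```text
time: 40.42
eef_pos: [0.5277, 0.1099, 0.0911]
tcp_rot: [0.724, 0.689, 0.001, 0.001]
contact_force: [-0.8, 0.7, -3.0]
opening: 0.693
```

```bash
python3 - <<'E'
from h import *
s=monitor.get_state(); print(s['time'],s['eef_pos'],s['tcp_rot'],s['contact_force'],s['opening']*85)
shot('wrist','w18'); shot('side','s18');crop('s18',185,110,285,180,7,'c18')
E
```

```text
40.425 [0.52768521 0.10993178 0.09113564] [7.24299531e-01 6.89484830e-01 6.88559944e-04 6.20487647e-04] [-0.81242668  0.6765386  -3.04709898] 58.92312524373596
```

View pics/w18.png

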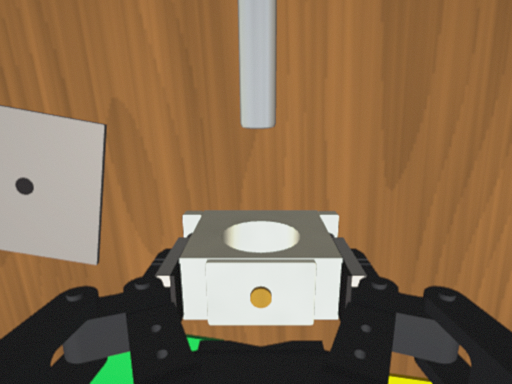

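View pics/c18.png

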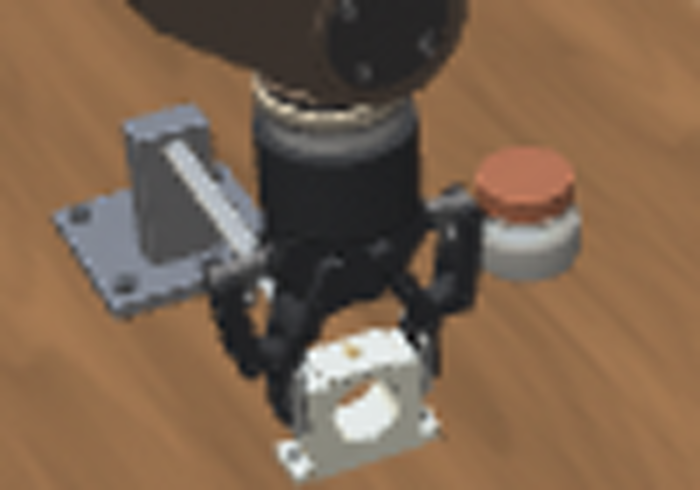

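The bore is in line with the bar (bar at column ~258, bore at ~261, about 1 mm apart). Threading it on.

Emit:
{"fn": "send_rows", "kwargs": {"rows": [[0,0.03,0,0],[0.001,0.07,0,0],[0.003,0.11,0,0],[0.005,0.15,0,0],[0.007,0.19,0,0],[0.008,0.22,0,0],[0.008,0.22,0,0]]}}

```text
time: 41.4
eef_pos: [0.5293, 0.1766, 0.0902]
tcp_rot: [0.724, 0.69, -0.0, 0.0]
contact_force: [-0.4, -0.1, -4.0]
opening: 0.693
```

Emit:
{"fn": "send_rows", "kwargs": {"rows": [[0.002,0.03,0,0],[0.003,0.07,0,0],[0.005,0.11,0,0],[0.007,0.15,0,0],[0.009,0.19,0,0],[0.011,0.23,0,0],[0.011,0.23,0,0],[0.011,0.23,0,0]]}}

```text
time: 42.4
eef_pos: [0.5325, 0.2449, 0.0901]
tcp_rot: [0.724, 0.69, -0.0, 0.0]
contact_force: [-0.2, -0.4, -2.8]
opening: 0.693
```

```bash
python3 - <<'E'
from h import *
s=monitor.get_state(); print(s['time'],s['eef_pos'],s['tcp_rot'],s['contact_force'],s['wrist_torque'],s['opening']*85)
shot('wrist','w19'); shot('side','s19');crop('s19',185,110,285,180,7,'c19')
E
```

```text
42.4 [0.53251215 0.24486936 0.09010634] [ 7.24207630e-01  6.89581948e-01 -2.13479638e-04  1.59359162e-05] [-0.17652926 -0.3868798  -2.8069895 ] [-0.0558382  -0.05509157  0.01034984] 58.89897695141727
```

View pics/w19.png

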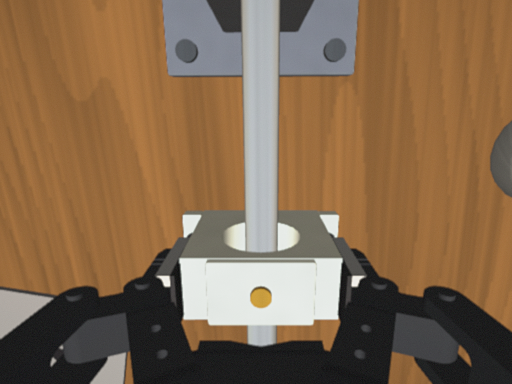

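View pics/c19.png

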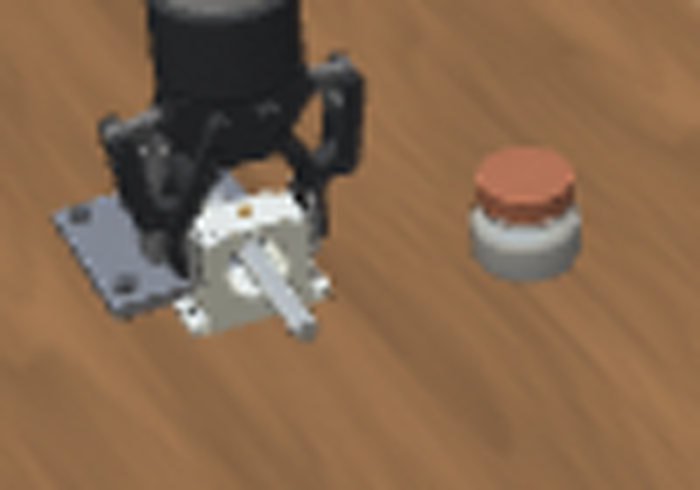

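White is on the bar, in line and free. I'll lower it until it hangs, then release.

Emit:
{"fn": "send_rows", "kwargs": {"rows": [[0.002,0,-0.01,0],[0.002,0,-0.02,0],[0.002,0,-0.028,0],[0.002,0,-0.034,0],[0.002,0,-0.034,0],[0.002,0,-0.034,0]]}}

```text
time: 43.25
eef_pos: [0.5334, 0.2449, 0.0809]
tcp_rot: [0.724, 0.69, -0.0, 0.0]
contact_force: [-3.7, -0.4, 5.0]
opening: 0.696
```

Emit:
{"fn": "send_rows", "kwargs": {"rows": [[0,0,0,0],[0,0,0,0],[0,0,0,0],[0,0,0,0],[0,0,0,0]], "jaw": 0}}

```text
time: 43.88
eef_pos: [0.5332, 0.2449, 0.08]
tcp_rot: [0.724, 0.689, 0.0, -0.0]
contact_force: [-0.1, -0.3, 0.8]
opening: 0.998
```

Emit:
{"fn": "send_rows", "kwargs": {"rows": [[0,0,0.05,0],[0,0,0.12,0],[0,0,0.2,0],[0,0,0.28,0],[0,-0.08,0.34,0],[0,-0.16,0.34,0],[0,-0.16,0.34,0]]}}

```text
time: 44.75
eef_pos: [0.5337, 0.196, 0.1835]
tcp_rot: [0.725, 0.689, 0.001, 0.001]
contact_force: [-0.0, -0.7, -0.5]
opening: 1.002
```

```bash
python3 - <<'E'
from h import *
s=monitor.get_state(); print(s['time'],s['eef_pos'],s['tcp_rot'],s['contact_force'],s['opening']*85)
shot('wrist','w20')
E
```

```text
44.75 [0.53370199 0.19604525 0.18351532] [7.24982017e-01 6.88767042e-01 8.58892218e-04 5.47893452e-04] [-0.03649646 -0.74613605 -0.50652685] 85.19506830124985
```

View pics/w20.png

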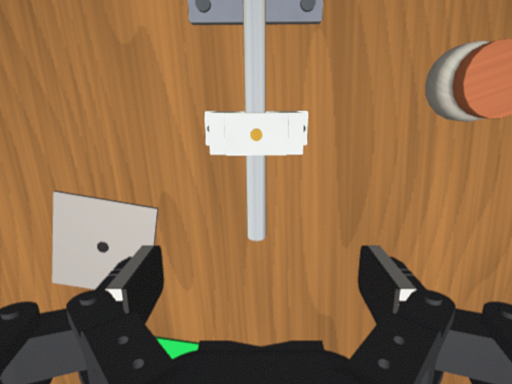

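White hangs freely, dot at (256,134). Now the collar.

Emit:
{"fn": "send_rows", "kwargs": {"rows": [[0.03,-0.08,0,0],[0.09,-0.22,0,0],[0.15,-0.38,0,0],[0.21,-0.54,0,0],[0.27,-0.7,0,0],[0.33,-0.84,0,0],[0.37,-0.94,0,0],[0.384,-0.973,0,0],[0.384,-0.973,0,0],[0.384,-0.973,0,0]]}}

```text
time: 46.05
eef_pos: [0.6481, -0.0934, 0.1819]
tcp_rot: [0.724, 0.69, -0.0, -0.0]
contact_force: [0.4, 0.0, 0.6]
opening: 0.997
```

```bash
python3 - <<'E'
from h import *
s=monitor.get_state(); print(s['time'],s['eef_pos'],s['tcp_rot'],s['contact_force'],s['opening']*85)
shot('wrist','w21')
E
```

```text
46.05 [ 0.64805562 -0.09337083  0.18185487] [ 7.23802009e-01  6.90007547e-01 -1.99526059e-05 -4.85688028e-04] [0.4099479  0.02889238 0.63166779] 84.72120087165733
```

View pics/w21.png

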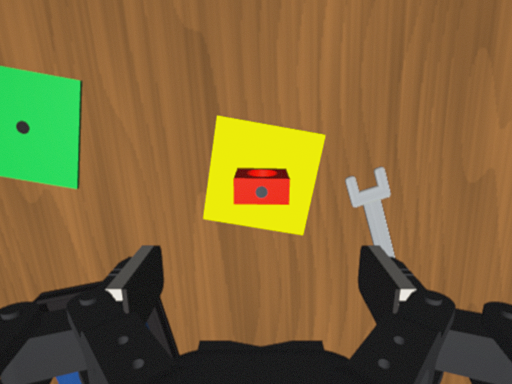

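```bash
python3 - <<'E'
from h import *
print(onz('w21',262,192,.05),onz('w21',349,183,.006),onz('w21',358,208,.006))
E
```

```text
[ 0.64969213 -0.09592691  0.05      ] [ 0.73181617 -0.10301802  0.006     ] [ 0.74109629 -0.12829562  0.006     ]
```

Emit:
{"fn": "send_rows", "kwargs": {"rows": [[0.004,-0.008,-0.06,0],[0.004,-0.008,-0.16,0],[0.004,-0.008,-0.26,0],[0.004,-0.008,-0.36,0],[0.004,-0.008,-0.44,0],[0.004,-0.008,-0.49,0],[0.004,-0.008,-0.507,0],[0.004,-0.008,-0.507,0],[0.004,-0.008,-0.507,0]], "jaw": 0.2}}

```text
time: 47.22
eef_pos: [0.6505, -0.0976, 0.0312]
tcp_rot: [0.724, 0.69, 0.001, 0.001]
contact_force: [-0.9, 0.7, 0.5]
opening: 0.8
```

Emit:
{"fn": "send_rows", "kwargs": {"rows": [[0,0,0,0],[0,0,0,0],[0,0,0,0],[0,0,0,0],[0,0,0,0],[0,0,0,0],[0,0,0,0]], "jaw": 1, "newtons": 40}}

```text
time: 48.1
eef_pos: [0.6503, -0.0976, 0.031]
tcp_rot: [0.724, 0.69, 0.0, 0.001]
contact_force: [-0.8, -0.6, 4.9]
opening: 0.533
```

Emit:
{"fn": "send_rows", "kwargs": {"rows": [[0,0,0.03,0],[0,0,0.1,0],[0,0,0.2,0],[0,0,0.3,0],[0,0,0.4,0],[0,0,0.4,0],[0,0,0.4,0]]}}

```text
time: 48.98
eef_pos: [0.6489, -0.0971, 0.149]
tcp_rot: [0.724, 0.689, -0.0, -0.001]
contact_force: [-0.4, -0.5, -2.3]
opening: 0.526
```

```bash
python3 - <<'E'
from h import *
s=monitor.get_state(); print(s['time'],s['eef_pos'],s['tcp_rot'],s['contact_force'],s['opening']*85)
shot('wrist','w22')
E
```

```text
48.975 [ 0.64888499 -0.09712602  0.14901686] [ 7.24291197e-01  6.89493768e-01 -3.78094825e-04 -6.79765879e-04] [-0.39038184 -0.49844176 -2.29929675] 44.68759934110158
```

View pics/w22.png

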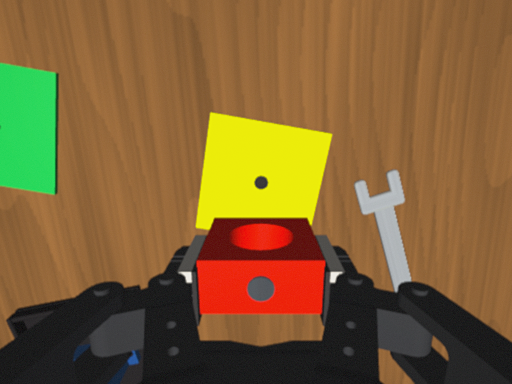

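Emit:
{"fn": "send_rows", "kwargs": {"rows": [[-0.02,0.03,0,0],[-0.07,0.11,0,0],[-0.13,0.22,0,0],[-0.2,0.34,0,0],[-0.27,0.46,0,0],[-0.33,0.57,0,0],[-0.38,0.65,0,0],[-0.405,0.69,0,0],[-0.405,0.69,0,0],[-0.405,0.69,-0.06,0],[-0.405,0.69,-0.13,0],[-0.405,0.69,-0.19,0],[-0.405,0.69,-0.2,0],[-0.405,0.69,-0.2,0],[-0.405,0.69,-0.2,0]]}}

```text
time: 50.9
eef_pos: [0.5289, 0.1096, 0.0908]
tcp_rot: [0.724, 0.689, 0.001, 0.001]
contact_force: [0.2, 1.0, -1.9]
opening: 0.532
```

```bash
python3 - <<'E'
from h import *
s=monitor.get_state(); print(s['time'],s['eef_pos'],s['tcp_rot'],s['contact_force'],s['opening']*85)
shot('wrist','w23'); print(onz('w23',261,288,s['eef_pos'][2]+.019))
E
```

```text
50.9 [0.52889261 0.10955997 0.09078464] [7.24325434e-01 6.89457675e-01 6.45169418e-04 6.03298329e-04] [ 0.20751299  0.99309898 -1.86138989] 45.216413406186135
[0.52967524 0.11177735 0.10978464]
```

View pics/w23.png

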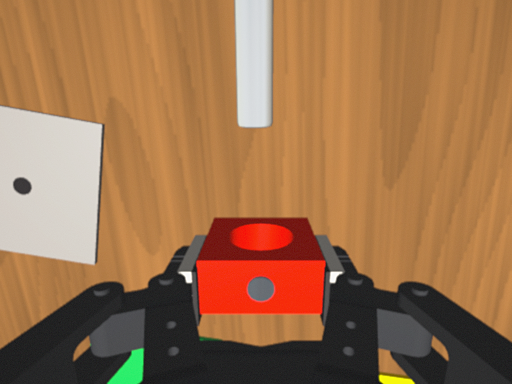

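Emit:
{"fn": "send_rows", "kwargs": {"rows": [[-0.006,0.0,-0.005,0],[-0.006,0.03,-0.005,0],[-0.005,0.07,-0.005,0],[-0.003,0.11,-0.005,0],[-0.002,0.14,-0.005,0],[0,0.17,-0.005,0],[0,0.17,-0.005,0]]}}

```text
time: 51.82
eef_pos: [0.5281, 0.1613, 0.0884]
tcp_rot: [0.724, 0.69, -0.0, 0.0]
contact_force: [-0.6, -0.4, -2.1]
opening: 0.531
```

Emit:
{"fn": "send_rows", "kwargs": {"rows": [[0.002,0.03,0,0],[0.003,0.07,0,0],[0.005,0.11,0,0],[0.006,0.135,0,0],[0.006,0.135,0,0],[0.006,0.135,0,0]]}}

```text
time: 52.58
eef_pos: [0.5298, 0.2011, 0.0884]
tcp_rot: [0.724, 0.69, -0.0, -0.0]
contact_force: [-0.3, -0.7, -1.1]
opening: 0.535
```

```bash
python3 - <<'E'
from h import *
s=monitor.get_state(); print(s['time'],s['eef_pos'],s['tcp_rot'],s['contact_force'],s['wrist_torque'],s['opening']*85)
shot('wrist','w24'); shot('side','s24');crop('s24',185,110,285,180,7,'c24')
E
```

```text
52.575 [0.52983164 0.20106954 0.08835283] [ 7.24247938e-01  6.89539632e-01 -1.44721974e-04 -1.27109375e-06] [-0.26016396 -0.70801344 -1.10630518] [-0.02225698  0.01407111  0.02245489] 45.433598090299974
```

View pics/w24.png

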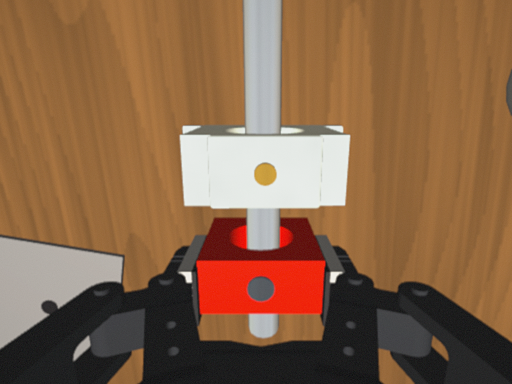

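View pics/c24.png

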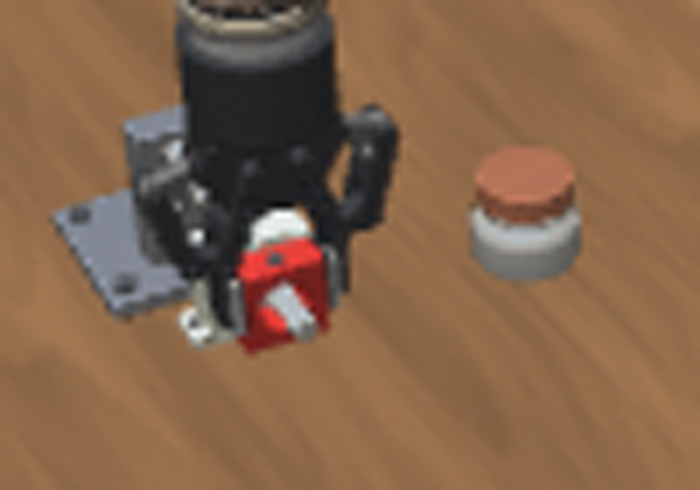

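The bar runs through the collar with white behind it. Lowering until it hangs, then releasing.

Emit:
{"fn": "send_rows", "kwargs": {"rows": [[0.004,0,-0.008,0],[0.004,0,-0.016,0],[0.004,0,-0.023,0],[0.004,0,-0.026,0],[0.004,0,-0.026,0],[0.004,0,-0.026,0]]}}

```text
time: 53.42
eef_pos: [0.5311, 0.201, 0.0819]
tcp_rot: [0.724, 0.69, -0.001, -0.0]
contact_force: [-4.3, -1.0, 7.1]
opening: 0.536
```

Emit:
{"fn": "send_rows", "kwargs": {"rows": [[0,0,0,0],[0,0,0,0],[0,0,0,0],[0,0,0,0],[0,0,0,0]], "jaw": 0}}

```text
time: 54.05
eef_pos: [0.5311, 0.2011, 0.0806]
tcp_rot: [0.724, 0.69, -0.0, -0.0]
contact_force: [0.3, 0.3, 0.5]
opening: 1.002
```

Emit:
{"fn": "send_rows", "kwargs": {"rows": [[0,0,0.05,0],[0,0,0.12,0],[0,0,0.2,0],[0,0,0.28,0],[0,-0.02,0.4,0],[0,-0.06,0.5,0],[0,-0.1,0.5,0],[0,-0.1,0.5,0],[0,-0.1,0.5,0]]}}

```text
time: 55.18
eef_pos: [0.5302, 0.1711, 0.229]
tcp_rot: [0.724, 0.689, -0.001, -0.001]
contact_force: [0.4, 0.4, -0.8]
opening: 0.997
```

```bash
python3 - <<'E'
from h import *
s=monitor.get_state(); print(s['time'],s['eef_pos'],s['contact_force'],s['opening']*85)
shot('wrist','w25'); shot('side','s25'); crop('s25',180,110,380,260,4,'c25')
print([onz('w25',*p,.101) for p in []])
E
```

```text
55.175 [0.53022537 0.17107876 0.22895005] [ 0.35051475  0.38161204 -0.78638125] 84.76954147941491
[]
```

View pics/w25.png

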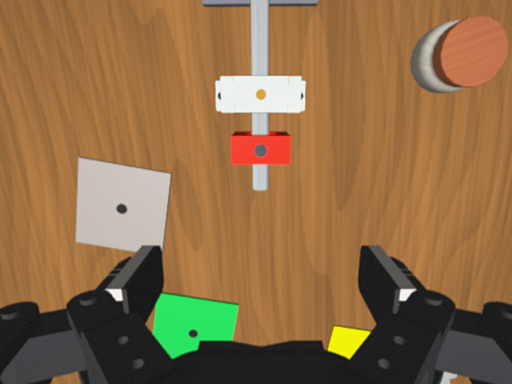

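View pics/s25.png

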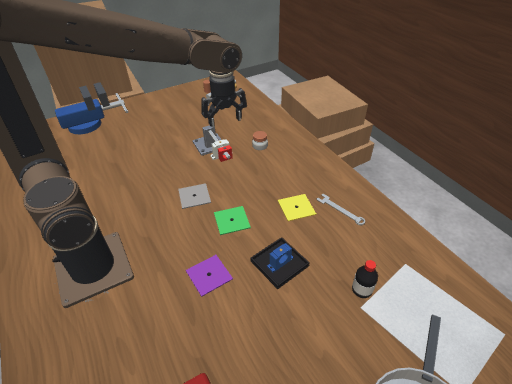

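Red and white hang on the bar with about 15 mm or more of bar in front of the collar. Blue stands in the tray, and the bottle, tin and wrench sit at the same pixels as at the start. Handing in.

```bash
python3 - <<'E'
from h import *
print(onz('w25',261,150,.101),onz('w25',261,95,.101),onz('w25',260,187,.092))
d=np.abs(load('side0')[0].astype(int)-load('s25')[0]).sum(2)
for n,(a,b,c,e) in dict(tin=(248,128,272,152),wrench=(315,190,368,226),bottle=(350,258,382,300)).items(): print(n,d[b:e,a:c].max())
print(workorder.sign_off())
E
```

```text
[0.53243024 0.20310155 0.101     ] [0.53442545 0.24374645 0.101     ] [0.53003889 0.17136292 0.092     ]
tin 6
wrench 10
bottle 11
the job is handed in; nothing more can be done
None
```

The job is handed in, finished at about 55 s of the 120 s limit; the hand-in itself reports no verdict.

- **Order followed:** the red collar went to the middle of the yellow mat and the white housing to the middle of the green mat. The blue housing then went into the black tray. After that I threaded white back onto the bar, and last the red collar in front of it.
- **Placings:** each part stood upright in the picture after release. The collar was within about 1 mm of the yellow dot and white within about 1 mm of the green dot. Blue stood near the middle of the tray, parallel to its walls.
- **On the bar:** both parts hang free. The collar's centre is about 32 mm inside the bar's free end, and white is about 41 mm behind the collar.
- **Bystanders:** comparing first and last side pictures, the tin, wrench and bottle show no change beyond image noise.
- **Forces:** the highest wrist force among the readings I took was about 12 N, when setting white down. The gripper was clear of everything at hand-in.

No check failed. The only disagreement was between the top and side cameras on the mat and tray positions, 2 to 6 mm, so I used averages.

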